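Bleed the melting pot and crack its stuck lid

ROBOT

A 6-joint arm with a two-finger parallel gripper is mounted at the origin on the work surface. World frame = base frame: x ahead of the robot, y to its left, z up, the work surface at z = 0. Lengths are in m, angles in rad, forces in N, time in s.
With the tool pointing down it reaches from about 0.3 to 0.75 m from the base axis. Payload 8.5 kg.
Tool frame: the origin (TCP) lies on the mounting face of the last link; the fingertips stand 166 mm ahead of it and the grasp point (between the pads) lies arm.grip_point_offset ahead of it (arm.grip_point_offset is the distance from the TCP to the grasp point, in m); z points along the fingers, y is the line along which they close (so a half turn about z gives the same grasp; the last joint's range is limited). The gripper opens to 88 mm and grips with 3 to 60 N. Pads are 18 mm wide; open, the fingers measure 123 mm over their backs; the gripper's body (75 mm by 187 mm) begins 45 mm behind the grasp point.
Start: joints at [-1.349, 0.381, 1.297, -0, 1.464, -0.215], TCP at [0.233, -0.498, 0.405] pointing down, gripper open.
Joint ranges: [-3.11, 3.11], [-0.89, 2.33], [0.22, 2.48], [-1.42, 4.56], [0.17, 2.85], [-2.88, 2.88]. Speed limits (rad/s): [2.39, 2.39, 3.14, 3.14, 3.14, 3.14].

INTERFACE

Orientations are given as a unit quaternion [x, y, z, w].
In Python, from cell import arm gives the robot as it stands.
- The arm moves only by the tool arm_command, never from a script. Its argument "plan" is one flat list of numbers, 7 for each row, row after row: the opening, from -1 (shut) to 1 (fully open), then the shift along the world's x, y, z normalised to -1 to 1, where 1 is 50 mm, then the turn, a rotation vector about the world's x, y, z normalised to -1 to 1, where 1 is 0.1 rad. In form: [jaw, tx, ty, tz, rx, ry, rz, jaw, tx, ty, tz, rx, ry, rz, ...]. A call has 1 to 20 rows; each row shifts and turns the commanded pose from where the row before left it; what a row does not reach is not made up. A row lasts 1/10 s, in which the tool goes at most 50 mm and 8.59 degrees, less where a joint would pass 70% of its speed; a pose out of reach is approached as far as the arm can. A call with a number of a shift or a turn outside -1 to 1 is refused whole. A call with a gripper value outside its range is refused whole. The fingers move at their own pace and stop on an object; "squeeze" is the grip in N (left out, the last holds). Time passes only in rows, so rows that do not move let the fingers close. It gives the time, the measured TCP pose, the force, the opening and the grip force at its end, in the units of the state.
- arm.sense(): the state, without advancing time (a new reading comes with each control period).
- arm.grab_frame(name): name is "scene" or "side" or "wrist"; returns the picture (384x512x3 uint8, blue, green, red); there is no depth.
- arm.camera_params(name): a dict with "fx", "fy", "cx", "cy" (pixels), "position" and "rotation" of the camera in the world. Camera axes: x right, y down, z forward; pixel columns grow to the right and rows downward; lengths in m; the calibration is good to about 2 mm. A picture is of the moment at which its call begins: read the wrist's pose just before it. camera_params takes no time and is no camera call; for the wrist camera it gives the pose at the moment of the call.
- arm.close_job(): hands the job in; it is judged then, once.
Trained networks look in the newest picture that a camera, given by its name, has taken for a name from the list of things; names that differ only in an ending like _2 or _b are one class to them, and where a whole thing is asked for, a point or a joint stands for the part that bears it (a point fixed in the world has none). Each returns a list of dicts, best first, with "p" (0 to 1); they miss things now and then, are a little off and sometimes report something else, mostly with a low value. They report only what shows in the picture. A call takes as long as a camera call. They do not tell look-alikes from the thing itself.
- arm.recognise(camera, name): "at" ([x, y, z] in m, in world coordinates, good to about 4 mm: the middle of the surface that is visible of it).
The state is a dict: "time_s": time; "joints": joint angles; "dq": joint speeds; "joint_efforts": joint torques, N m; "ee_pos": TCP position; "tool_rot": TCP orientation; "ft_force": force on the tool from outside, world axes, zero at the start; "moment": the same for the moment, N m; "grip_width": finger opening in m; "finger_force": force on a finger pad.
Only numpy, scipy, OpenCV 4.12 (cv2) and the standard library are available. Lean on these libraries where they do the work, as an engineer would, in place of code of your own. Each camera call takes 0.05 s, during which the arm holds its last target. There are 200 camera calls.

TASK

Before the cold melting pot is opened, work its bleed valve: pull the valve box's slide knob all the way out until it snaps over, then push it fully home. Then take the pot's hinged lid by its bar, break it free from its sticky gasket without throwing it wide open, and hold it slightly ajar, about three centimetres open at the front. Finish still gripping the bar and holding the lid there; leave the other things on the bench where they are.

Things in the scene. Friction and masses are not known exactly. Their poses are not given: they have to be found in the camera images.
- pot: blackened iron melting pot, 150 mm across, rim 140 mm high, on a square steel burner stand (165 mm), fixed, left or right of the bench's middle (valve box on the other side). Origin: centre of the stand's underside; z up; x points from its front (lid bar side, facing the robot) to the hinge at the back. The hinge axis is along its y at x = +88 mm, z = 147 mm.
- lid (a joint): hinge angle of the round iron lid (160 mm, 10 mm thick, about 0.5 kg), rad: 0 closed, grows as the front edge rises, to 1.0. Front edge 168 mm from the axis: 0.18 rad = 30 mm open. The sticky gasket's pull peaks at 0.02-0.03 rad (about 15 N up at the bar, weight included), then fades by 0.1 rad; then little but its weight (4-6 N at the bar) pulls it shut, and it falls if let go.
- lid_bar (a point): the lid's grip: round steel bar 14 mm thick, 70 mm long, along the pot's y, on two 10 mm posts 31 mm either side of its middle, near the lid's front edge. Point: middle of the bar; lid closed: 57 mm in front of the pot's centre, 145 mm in front of the hinge axis, 46 mm above it, 193 mm above the bench, 38 mm above the lid. Turns with the lid.
- vent_box: grey painted bleed valve box 100 mm deep, 120 mm wide, 100 mm high, on a steel foot plate, fixed to the bench. Origin: centre of its underside; z up; its x axis points from its front face (with the knob, towards the robot) to its back.
- vent (a joint): travel of the slide knob, m: 0 fully home, 0.030 fully out. The knob slides straight out of the box's front (along the box's -x). It snaps over half way: a spring holds it at either end, peak about 7 to 8 N, and past 15 mm it jumps to the other end.
- vent_knob (a point): centre of the black slide knob, a cylinder 28 mm across, 24 mm long, lying along the box's x on a 12 mm rod; 72 mm above the bench; when home it is 42 mm in front of the box's front face (a brass bushing stands 12 mm off the face behind it). Axes as those of the box.
- sinker_a: cone-shaped steel fishing sinker, base 38 mm across, 52 mm tall, in the middle of the bench between pot and valve box; loose, not part of the job. Origin at the centre of its underside.
- sinker_b: a second sinker like sinker_a, nearer the robot; loose, not part of the job. Origin at the centre of its underside.
- dish: white porcelain test dish, 72 mm across, 24 mm high, in the middle, beyond sinker_a; loose, not part of the job. Origin at the centre of its underside.
- spout: loose steel pour spout: open trough 120 x 34 mm, 34 mm high, near the robot on its left; loose, not part of the job. Origin at the centre of its underside.
- ladle: metal spoon 160 mm long lying flat, near the robot on its right; loose, not part of the job. Origin at the centre of its underside.
- flux_can: can, 66 mm across, 100 mm high, far left; loose, not part of the job. Origin at the centre of its underside.
- ingot: light metal ingot 110 x 40 x 28 mm, far right; loose, not part of the job. Origin at the centre of its underside.
Things that resemble listed ones, but are neither listed nor needed, are in the scene too. What is shaped like the vent_box but purple is not meant.

How it is judged:
On the way, in this order (a step that is already met when the one before it is completed fails the run):
1. the knob is pulled fully out (value of joint vent above 0.026 m), for 0.2 s.
2. the knob is pushed fully home (value of joint vent below 0.004 m), for 0.2 s.
3. the lid is broken free and held ajar by its bar (value of joint lid between 0.09 and 0.32 rad and contact force between the fingers and lid above 1 N and value of joint vent below 0.004 m), for 0.5 s.
At the end, for the whole second after the job is handed in: the lid is held still by the fingers on its bar between 0.09 and 0.32 rad (about 15 to 53 mm open at the front edge), and the knob is home to within 4 mm (all of step 3 and velocity of joint lid between -0.08 and 0.08 rad/s); the arm keeps its last pose, push and grip.
It fails at once if the lid is thrown wide open (beyond 0.5 rad, 80 mm at the front) (value of joint lid above 0.5 rad).
It fails at once if a bystander is moved more than 25 mm (distance of any of sinker_a, sinker_b, dish, spout, ladle, flux_can, ingot from where it was at the start of the episode above 0.025 m).
It also fails if it takes over 58 s, if anything falls off the work surface, if the arm or the gripper's body presses on something with over 40 N, if the wrist force passes 120 N, or if a joint passes its speed limit or range.

## Working session

There is one attempt and no reset: what is moved stays moved. The work goes in short steps, Python scripts to look and compute and a tool call to move; the robot and the scene stay as the last step left them, time stands still between calls to the robot, and variables do not carry over. Pictures are saved under pics/ and viewed, at most 10 in all, crops included, and the job is handed in when it is done.

Besides the shell and the picture viewer there is one more tool, called after "Request:" as name(argument=value, ...) on one line, values as JSON. arm_command: Moves the arm, as the interface text tells. Its arguments: {"type":"object","properties":{"plan":{"type":"array"},"squeeze":{"type":"number"}},"required":["plan"]}

```bash
mkdir -p pics; ls; python3 - <<'E'
from cell import arm
import cv2, numpy as np
print(arm.grip_point_offset, arm.sense())
ims=[]
for c in ("scene","side"):
    im=arm.grab_frame(c); cv2.imwrite(f"pics/{c}0.png",im)
    p=arm.camera_params(c); print(c,{k:np.round(v,4).tolist() for k,v in p.items()})
    for n in ("pot","lid_bar","vent_box","vent_knob","sinker_a","dish","spout","ladle","flux_can","ingot"):
        print(n,[(np.round(d["at"],3).tolist(),round(d["p"],2)) for d in arm.recognise(c,n)])
E
```

```text
pics
0.1473 {'time_s': 0.0, 'joints': array([-1.34930914e+00,  3.81191566e-01,  1.29823675e+00, -1.50637430e-05,
        1.46363859e+00, -2.15312133e-01]), 'dq': array([-3.25052580e-04,  2.70187586e-04, -1.40932870e-03, -1.93077286e-04,
       -1.08251494e-03,  4.85533764e-05]), 'joint_efforts': array([-2.14203115e-03, -4.37927055e+01, -2.24558187e+01,  7.12307403e-02,
        3.52000399e-02, -8.55543203e-05]), 'ee_pos': array([ 0.2326534 , -0.49832028,  0.40414808]), 'tool_rot': array([ 9.76245000e-01,  2.16668310e-01, -9.76393124e-06, -7.37099368e-04]), 'ft_force': array([0.09588882, 0.57316201, 0.41851379]), 'moment': array([ 0.04286273, -0.02695424, -0.01790974]), 'finger_force': 0.0, 'grip_width': 0.08802635980551901}
scene {'fx': 389.5878, 'fy': 389.5878, 'cx': 266.9614, 'cy': 186.686, 'position': [1.1084, 0.3427, 1.0779], 'rotation': [0.4789, 0.8219, -0.2687, -0.1513]}
pot [([0.645, -0.218, 0.154], 0.77), ([0.481, 0.189, 0.08], 0.36)]
lid_bar [([0.632, -0.235, 0.154], 0.76)]
vent_box [([0.481, 0.409, 0.078], 0.83), ([0.603, 0.2, 0.085], 0.63)]
vent_knob [([0.364, 0.422, 0.08],
[... 365 characters left out ...]
326, 'position': [0.2982, 0.7413, 0.8726], 'rotation': [-0.1321, 0.9068, -0.3967, 0.0545]}
pot [([0.616, -0.2, 0.135], 0.86), ([0.346, -0.188, 0.012], 0.66)]
lid_bar [([0.624, -0.224, 0.154], 0.63), ([0.541, -0.006, 0.024], 0.48), ([0.617, -0.201, 0.14], 0.18)]
vent_box [([0.56, 0.227, 0.085], 0.72), ([0.442, 0.427, 0.094], 0.56)]
vent_knob [([0.359, 0.423, 0.082], 0.66), ([0.475, 0.201, 0.079], 0.46)]
sinker_a [([0.395, 0.055, 0.019], 0.51)]
dish [([0.666, -0.014, 0.01], 0.64)]
spout [([0.318, 0.227, 0.005], 0.57), ([0.478, 0.198, 0.078], 0.38)]
ladle [([0.344, -0.188, 0.013], 0.58), ([0.56, 0.229, 0.085], 0.27)]
flux_can [([0.638, 0.478, 0.092], 0.98)]
ingot [([0.552, -0.434, 0.027], 0.8)]
```

```bash
python3 - <<'E'
import cv2,numpy as np
a=cv2.imread("pics/scene0.png");b=cv2.imread("pics/side0.png")
cv2.imwrite("pics/s_big.png",cv2.resize(a,(800,600)));cv2.imwrite("pics/d_big.png",cv2.resize(b,(800,600)))
E
```

```text
(no output)
```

View pics/s_big.png

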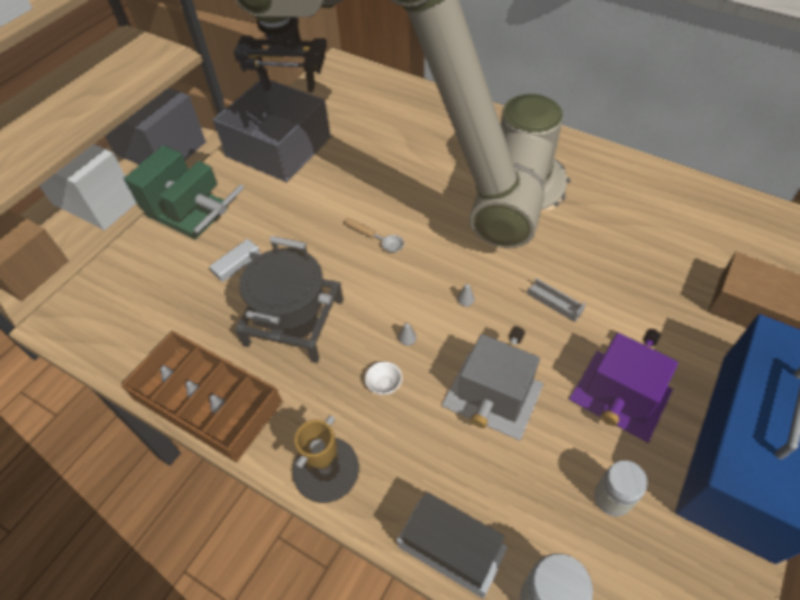

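View pics/d_big.png

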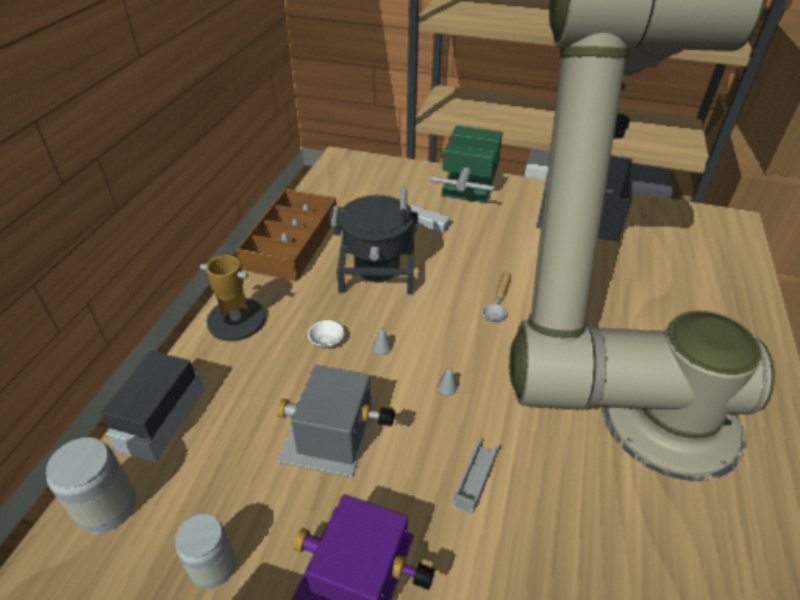

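The grey box, at scene (495,380) and side (330,415), is the valve. Its knob is at scene (517,335) and side (388,416). The pot is at scene (280,290) and side (375,235), with the lid bar near scene (290,243) and side (404,200). Next I'll zoom in to triangulate.

```bash
python3 - <<'E'
import cv2,numpy as np
a=cv2.imread("pics/scene0.png");b=cv2.imread("pics/side0.png")
def crop(im,u,v,w=100,h=75): 
    c=cv2.resize(im[v:v+h,u:u+w],(400,300),interpolation=cv2.INTER_CUBIC)
    for i in range(0,w,20): cv2.putText(c,str(u+i),(i*4,10),0,.35,(0,255,255),1); c[:,i*4]=c[:,i*4]//2+60
    for i in range(0,h,15): cv2.putText(c,str(v+i),(0,i*4+10),0,.35,(0,255,255),1); c[i*4]=c[i*4]//2+60
    return c
m=np.vstack([np.hstack([crop(a,270,205),crop(b,175,225)]),np.hstack([crop(a,130,145),crop(b,195,115)])])
m=cv2.convertScaleAbs(m,alpha=1.5)
cv2.imwrite("pics/crops.png",m)
E
```

```text
(no output)
```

View pics/crops.png

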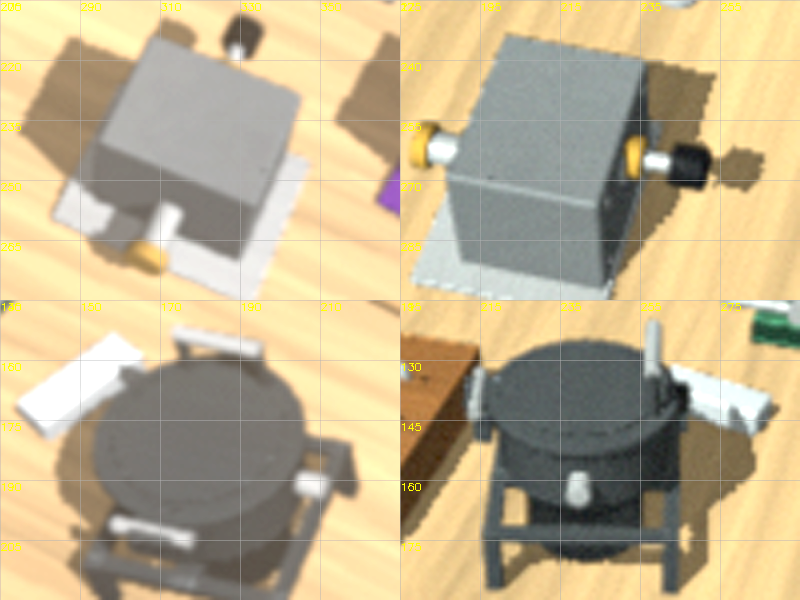

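```bash
cat > h.py <<'E'
import numpy as np
from scipy.spatial.transform import Rotation as R
from cell import arm
def ray(p,uv):
    d=np.array([(uv[0]-p["cx"])/p["fx"],(uv[1]-p["cy"])/p["fy"],1])
    r=np.array(p["rotation"]); M=r if r.shape==(3,3) else R.from_quat(r).as_matrix()
    d=M@d; return np.array(p["position"]),d/np.linalg.norm(d)
def tri(rays):
    A=sum(np.eye(3)-np.outer(d,d) for _,d in rays); b=sum((np.eye(3)-np.outer(d,d))@o for o,d in rays)
    x=np.linalg.solve(A,b); e=max(np.linalg.norm(np.cross(d,x-o)) for o,d in rays); return x,e
def proj(p,X):
    r=np.array(p["rotation"]); M=r if r.shape==(3,3) else R.from_quat(r).as_matrix()
    c=M.T@(np.array(X)-p["position"]); return p["fx"]*c[0]/c[2]+p["cx"],p["fy"]*c[1]/c[2]+p["cy"]
E
python3 - <<'E'
from h import *
s,d=arm.camera_params("scene"),arm.camera_params("side")
P={}
for n,a,b in [("knob",(330.75,214.25),(247.5,266.25)),("FL",(345,228.75),(224.5,276.25)),("FR",(308.25,214.5),(236.25,240)),
 ("BR",(294.25,240.75),(201.25,233.25)),("BL",(334.5,256.75),(187.5,268)),("barL",(195.5,157.5),(258,133)),("barR",(173.75,153.25),(258.25,121))]:
    P[n],e=tri([ray(s,a),ray(d,b)]); print(n,P[n].round(4),round(e,4))
x=(P["BL"]+P["BR"]-P["FL"]-P["FR"]);y=P["FL"]+P["BL"]-P["FR"]-P["BR"]
print("yaw box",np.arctan2(x[1],x[0]),np.arctan2(-y[0],y[1]),(P["FL"]+P["FR"])/2)
b=P["barL"]-P["barR"]; print("yaw pot",np.arctan2(-b[0],b[1]),np.linalg.norm(b),(P["barL"]+P["barR"])/2)
E
```

```text
knob [0.4728 0.1921 0.071 ] 0.0014
FL [0.5126 0.2518 0.0942] 0.0012
FR [0.521  0.1377 0.095 ] 0.002
BR [0.6187 0.1417 0.0942] 0.0018
BL [0.6082 0.2595 0.0967] 0.0037
barL [ 0.5645 -0.2218  0.1913] 0.001
barR [ 0.5829 -0.2889  0.1913] 0.001
yaw box 0.06020849632941133 0.08122444567320967 [0.51678754 0.19475295 0.09458374]
yaw pot 0.26695479238072384 0.06956229367600823 [ 0.57370677 -0.25539712  0.19129982]
```

Request:
arm_command(plan=[1,0.13,0.38,-0.03,0,0,-0.1,1,0.27,0.77,-0.06,0,0,-0.2,1,0.27,0.77,-0.06,0,0,-0.2,1,0.27,0.77,-0.06,0,0,-0.2,1,0.27,0.77,-0.06,0,0,-0.2,1,0.27,0.77,-0.06,0,0,-0.2,1,0.27,0.77,-0.06,0,0,-0.2,1,0.27,0.77,-0.06,0,0,-0.2,1,0.27,0.77,-0.06,0,0,-0.2,1,0.27,0.77,-0.06,0,0,-0.2,1,0.27,0.77,-0.06,0,0,-0.2,1,0.27,0.77,-0.06,0,0,-0.2,1,0.27,0.77,-0.06,0,0,-0.2,1,0.27,0.77,-0.06,0,0,-0.2,1,0.27,0.77,-0.06,0,0,-0.2,1,0.27,0.77,-0.06,0,0,-0.24,1,0.27,0.77,-0.06,0,0,-0.24,1,0.27,0.77,-0.06,0,0,-0.24,1,0.13,0.38,-0.03,0,0,-0.1,1,0,0,0,0,0,0], squeeze=40)

```text
time_s: 3.1
ee_pos: [0.4755, 0.196, 0.3503]
tool_rot: [0.999, 0.034, -0.0, -0.0]
ft_force: [0.6, -0.2, 0.0]
grip_width: 0.088
finger_force: 0.0
```

```bash
cat >> h.py <<'E'
def st():
    q=arm.sense(); M=R.from_quat(q["tool_rot"]).as_matrix()
    print("t",round(q["time_s"],2),"tcp",q["ee_pos"].round(4),"gp",(q["ee_pos"]+.1473*M[:,2]).round(4),"z",M[:,2].round(3),"yang",round(np.arctan2(M[1,1],M[0,1]),3),"F",q["ft_force"].round(1),"w",round(q["grip_width"],4),"ff",round(q["finger_force"],1))
E
python3 - <<'E'
from h import *
import cv2
st(); p=arm.camera_params("wrist"); im=arm.grab_frame("wrist")
print({k:np.round(v,4).tolist() for k,v in p.items()}); print("knob expected",proj(p,[.4728,.1921,.071]))
for c in [[.5126,.2518,.1],[.521,.1377,.1]]: print(proj(p,c))
cv2.imwrite("pics/w1.png",im)
E
```

```text
t 3.1 tcp [0.4755 0.196  0.3503] gp [0.4754 0.1961 0.203 ] z [-0.  0. -1.] yang -1.503 F [ 0.6 -0.2  0. ] w 0.088 ff 0.0
{'fx': 296.6232, 'fy': 296.6232, 'cx': 258.8077, 'cy': 198.0322, 'position': [0.5508, 0.2014, 0.3296], 'rotation': [0.7227, -0.675, -0.1015, 0.1084]}
knob expected (np.float64(263.2621430376347), np.float64(196.97455296227722))
(np.float64(190.62127074777365), np.float64(153.74057454404365))
(np.float64(338.43669733236095), np.float64(152.96562906368328))
```

View pics/w1.png

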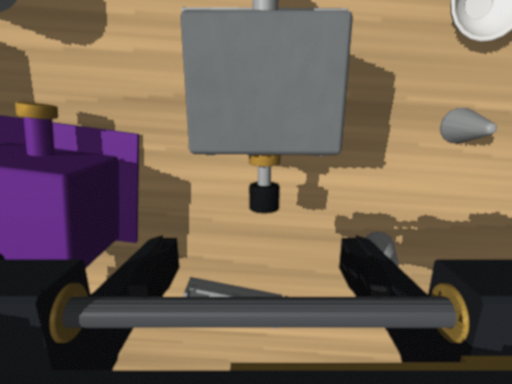

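The wrist view shows the knob at (264,197), matching my triangulation of (263,197), and the box's front edge is level. I'll descend and grip.

Request:
arm_command(plan=[1,-0.02,-0.03,-0.6,0,0,0,1,-0.03,-0.05,-0.8,0,0,0,1,0,0,-0.8,0,0,0,1,0,0,-0.4,0,0,0,1,0,0,0,0,0,0,-1,0,0,0,0,0,0,-1,0,0,0,0,0,0,-1,0,0,0,0,0,0,-1,0,0,0,0,0,0,-1,0,0,0,0,0,0], squeeze=40)

```text
time_s: 4.15
ee_pos: [0.4727, 0.1902, 0.2212]
tool_rot: [0.999, 0.032, 0.0, -0.0]
ft_force: [0.1, -0.8, -0.4]
grip_width: 0.0502
finger_force: 0.0
```

Request:
arm_command(plan=[-1,0,0,-0.05,0,0,0,-1,0,0,0,0,0,0,-1,0,0,0,0,0,0,-1,0,0,0,0,0,0,-1,0,0,0,0,0,0,-1,0,0,0,0,0,0])

```text
time_s: 4.75
ee_pos: [0.4725, 0.1909, 0.2181]
tool_rot: [0.999, 0.032, -0.0, -0.001]
ft_force: [-0.8, 6.7, -1.7]
grip_width: 0.0263
finger_force: 39.5
```

Request:
arm_command(plan=[-1,-0.1,0.01,0,0,0,0,-1,-0.12,-0.01,0,0,0,0,-1,-0.12,-0.01,0,0,0,0,-1,-0.12,-0.01,0,0,0,0,-1,-0.12,-0.01,0,0,0,0,-1,-0.06,-0.01,0,0,0,0,-1,0,0,0,0,0,0,-1,0,0,0,0,0,0,-1,0,0,0,0,0,0])

```text
time_s: 5.65
ee_pos: [0.4417, 0.1889, 0.2183]
tool_rot: [0.999, 0.032, 0.002, -0.001]
ft_force: [7.5, 9.5, -8.2]
grip_width: 0.0262
finger_force: 40.1
```

```bash
python3 - <<'E'
from h import *
import cv2
st(); p=arm.camera_params("side"); im=arm.grab_frame("side")
for x in [[.4728,.1921,.071],[.443,.190,.071]]: print(proj(p,x))
cv2.imwrite("pics/s2.png",cv2.resize(im[210:310,170:300],(780,600),interpolation=cv2.INTER_CUBIC))
E
```

```text
t 5.65 tcp [0.4417 0.1889 0.2183] gp [0.4424 0.1892 0.071 ] z [ 0.004  0.002 -1.   ] yang -1.507 F [ 7.5  9.5 -8.2] w 0.0262 ff 40.1
(np.float64(247.13857057961087), np.float64(266.64580626556847))
(np.float64(258.56458859982166), np.float64(268.7724508420632))
```

View pics/s2.png

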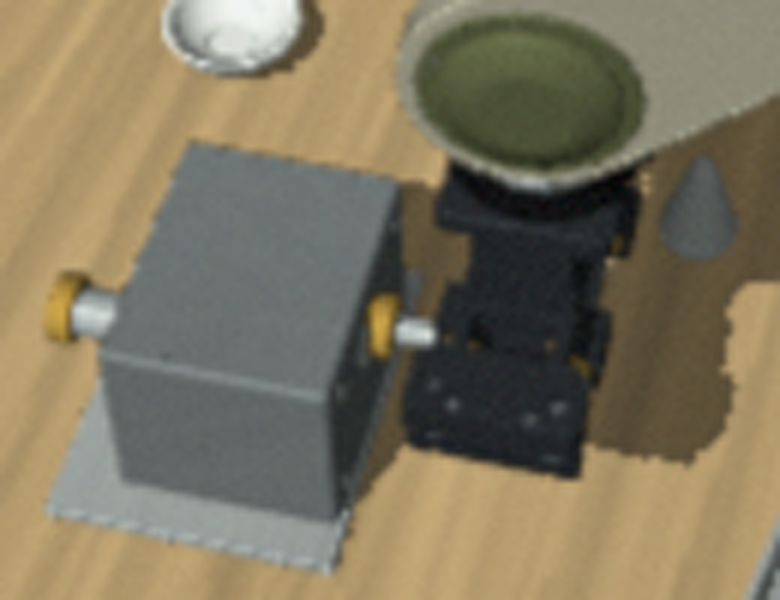

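The fingers have moved about 30 mm and the rod shows from side crop (400,330) to (440,330). The knob itself is hidden, so I'll check with the wrist camera.

```bash
python3 - <<'E'
from h import *
import cv2
st(); p=arm.camera_params("wrist"); im=arm.grab_frame("wrist")
for x in [[.4424,.1892,.085],[.455,.190,.085],[.485,.192,.085],[.504,.194,.085]]: print(proj(p,x))
cv2.imwrite("pics/w2.png",im)
E
```

```text
t 5.7 tcp [0.4417 0.1889 0.2183] gp [0.4424 0.1892 0.071 ] z [ 0.004  0.002 -1.   ] yang -1.507 F [ 7.8  9.1 -8. ] w 0.0262 ff 40.1
(np.float64(259.3110083294527), np.float64(287.29836582696305))
(np.float64(259.3625191427995), np.float64(261.4683114993756))
(np.float64(259.2580877432107), np.float64(193.49000338730195))
(np.float64(257.2447019744712), np.float64(144.84866160352425))
```

View pics/w2.png

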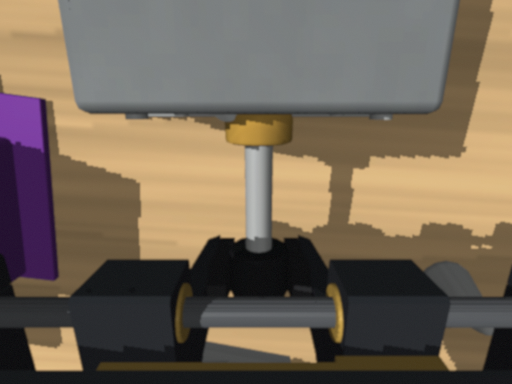

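The knob is clearly out: the rod runs from row 145 to row 250, about 46 mm. Now I'll push it home.

Request:
arm_command(plan=[-1,0.12,0.01,0,0,0,0,-1,0.12,0.01,0,0,0,0,-1,0.12,0.01,0,0,0,0,-1,0.12,0.01,0,0,0,0,-1,0.12,0.01,0,0,0,0,-1,0.06,0,0,0,0,0,-1,0.02,0,0,0,0,0,-1,0,0,0,0,0,0,-1,0,0,0,0,0,0,-1,0,0,0,0,0,0])

```text
time_s: 6.75
ee_pos: [0.4733, 0.1912, 0.218]
tool_rot: [0.999, 0.032, -0.002, -0.0]
ft_force: [-9.3, 4.1, 5.5]
grip_width: 0.0265
finger_force: 39.0
```

```bash
python3 - <<'E'
from h import *
st()
E
```

```text
t 6.75 tcp [0.4733 0.1912 0.218 ] gp [0.4725 0.1912 0.0707] z [-0.005  0.001 -1.   ] yang -1.506 F [-9.3  4.1  5.5] w 0.0265 ff 39.0
```

Request:
arm_command(plan=[-1,-0.02,0,0,0,0,0,1,0,0,0,0,0,0,1,0,0,0,0,0,0,1,0,0,0,0,0,0,1,0,0,0,0,0,0,1,0,0,0,0,0,0,1,0,0,0,0,0,0,1,0,0,0.2,0,0,0,1,0,0,0.5,0,0,0,1,0,0,0.8,0,0,0,1,0,0,0.8,0,0,0,1,0,0,0.8,0,0,0,1,0,0,0.5,0,0,0,1,0,0,0,0,0,0])

```text
time_s: 8.15
ee_pos: [0.4734, 0.1907, 0.4023]
tool_rot: [0.999, 0.032, 0.004, -0.0]
ft_force: [0.4, 0.4, 0.7]
grip_width: 0.0883
finger_force: 0.0
```

```bash
python3 - <<'E'
from h import *
import cv2
st(); p=arm.camera_params("wrist"); im=arm.grab_frame("wrist")
print(proj(p,[.4728,.1921,.071]),proj(p,[.443,.190,.071]))
cv2.imwrite("pics/w3.png",im)
E
```

```text
t 8.15 tcp [0.4734 0.1907 0.4023] gp [0.4745 0.1909 0.255 ] z [ 0.008  0.001 -1.   ] yang -1.506 F [0.4 0.4 0.7] w 0.0883 ff 0.0
(np.float64(257.8838271580479), np.float64(183.18027142641677)) (np.float64(258.0406127984059), np.float64(209.40680314388706))
```

View pics/w3.png

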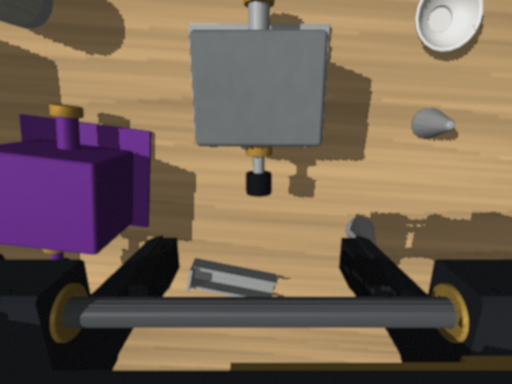

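The knob is home at (258,183), where I predicted it. Next I'll go to the lid bar, turning as the arm travels.

Request:
arm_command(plan=[1,0.06,-0.25,0.02,0,0.08,0.7,1,0.11,-0.5,0.02,0,0,1,1,0.11,-0.5,0.02,0,0,1,1,0.11,-0.5,0.02,0,0,1,1,0.11,-0.5,0.02,0,0,1,1,0.11,-0.5,0.02,0,0,1,1,0.11,-0.5,0.02,0,0,1,1,0.11,-0.5,0.02,0,0,1,1,0.11,-0.5,0.02,0,0,1,1,0.11,-0.5,0.02,0,0,1,1,0.11,-0.5,0.02,0,0,1,1,0.11,-0.5,0.02,0,0,1,1,0.11,-0.5,0.02,0,0,1,1,0.11,-0.5,0.02,0,0,1,1,0.11,-0.5,0.02,0,0,1,1,0.11,-0.5,0.02,0,0,1,1,0.11,-0.5,0.02,0,0,1,1,0.11,-0.5,0.02,0,0,1,1,0.06,-0.18,0,0,0,0,1,0,0,0,0,0,0])

```text
time_s: 10.2
ee_pos: [0.5733, -0.2566, 0.4147]
tool_rot: [0.609, 0.793, -0.003, 0.002]
ft_force: [-0.4, 0.2, 0.6]
grip_width: 0.0883
finger_force: 0.0
```

```bash
python3 - <<'E'
from h import *
import cv2
st(); p=arm.camera_params("wrist"); im=arm.grab_frame("wrist")
for x in [[.5645,-.2218,.1913],[.5829,-.2889,.1913],[.5737,-.2554,.1913]]: print(proj(p,x))
print(np.round(p["position"],4))
cv2.imwrite("pics/w4.png",im)
E
```

```text
t 10.2 tcp [ 0.5733 -0.2566  0.4147] gp [ 0.5732 -0.2575  0.2674] z [-0.001 -0.006 -1.   ] yang 0.26 F [-0.4  0.2  0.6] w 0.0883 ff 0.0
(np.float64(260.5929817105577), np.float64(165.96562662631965))
(np.float64(261.0733478453901), np.float64(256.1560766165519))
(np.float64(260.82686995715414), np.float64(213.29784730968444))
[ 0.5535 -0.1833  0.3936]
```

View pics/w4.png

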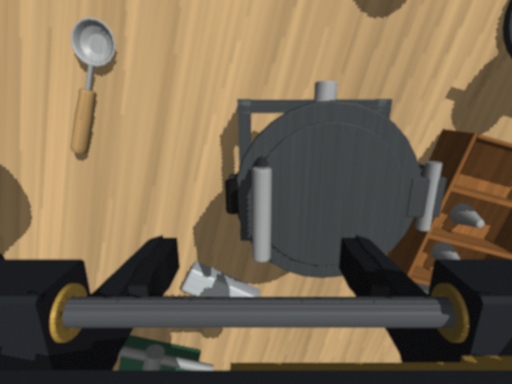

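The wrist view shows the bar from (261,166) to (263,262), with its middle at (262,214). That is within 1 px of the prediction, so I'll descend and close.

Request:
arm_command(plan=[1,0.02,0.02,-0.3,0.06,0,0.05,1,0,0,-0.6,0,0,0,1,0,0,-0.45,0,0,0,1,0,0,-0.2,0,0,0,1,0,0,0,0,0,0,-1,0,0,0,0,0,0,-1,0,0,0,0,0,0,-1,0,0,0,0,0,0,-1,0,0,0,0,0,0,-1,0,0,0,0,0,0,-1,0,0,0,0,0,0,-1,0,0,0,0,0,0,-1,0,0,0,0,0,0,-1,0,0,0,0,0,0,-1,0,0,0,0,0,0,-1,0,0,0,0,0,0,-1,0,0,0,0,0,0], squeeze=50)

```text
time_s: 11.95
ee_pos: [0.574, -0.2549, 0.3388]
tool_rot: [0.606, 0.796, -0.0, 0.001]
ft_force: [-2.8, 0.4, 0.7]
grip_width: 0.0115
finger_force: 49.1
```

```bash
python3 - <<'E'
from h import *
st()
E
```

```text
t 11.95 tcp [ 0.574  -0.2549  0.3388] gp [ 0.5742 -0.2552  0.1915] z [ 0.001 -0.002 -1.   ] yang 0.269 F [-2.8  0.4  0.7] w 0.0115 ff 49.1
```

Request:
arm_command(plan=[-1,0.056,0.015,0.044,-0.04,0.145,0,-1,0.056,0.015,0.043,-0.04,0.145,0,-1,0.057,0.016,0.042,-0.04,0.145,0,-1,0.058,0.016,0.041,-0.04,0.145,0,-1,0.058,0.016,0.04,-0.04,0.145,0,-1,0.059,0.016,0.039,-0.04,0.145,0,-1,0,0,0,0,0,0,-1,0,0,0,0,0,0])

```text
time_s: 12.75
ee_pos: [0.5914, -0.25, 0.3517]
tool_rot: [0.605, 0.795, -0.036, -0.026]
ft_force: [-4.2, -1.0, -2.4]
grip_width: 0.0115
finger_force: 49.5
```

```bash
python3 - <<'E'
from h import *
st()
E
```

```text
t 12.75 tcp [ 0.5914 -0.25    0.3517] gp [ 0.5789 -0.2539  0.205 ] z [-0.085 -0.026 -0.996] yang 0.269 F [-4.2 -1.  -2.4] w 0.0115 ff 49.5
```

Request:
arm_command(plan=[-1,0.06,0.017,0.038,-0.04,0.145,0,-1,0.06,0.017,0.037,-0.04,0.145,0,-1,0.061,0.017,0.036,-0.04,0.145,0,-1,0.061,0.017,0.035,-0.04,0.145,0,-1,0.062,0.017,0.034,-0.04,0.145,0,-1,0.062,0.017,0.033,-0.04,0.145,0,-1,0,0,0,0,0,0,-1,0,0,0,0,0,0,-1,0,0,0,0,0,0,-1,0,0,0,0,0,0,-1,0,0,0,0,0,0,-1,0,0,0,0,0,0,-1,0,0,0,0,0,0,-1,0,0,0,0,0,0,-1,0,0,0,0,0,0,-1,0,0,0,0,0,0])

```text
time_s: 14.35
ee_pos: [0.6097, -0.2451, 0.362]
tool_rot: [0.603, 0.792, -0.072, -0.053]
ft_force: [-4.1, -1.7, -1.2]
grip_width: 0.0118
finger_force: 49.4
```

```bash
python3 - <<'E'
from h import *
import cv2
st(); im=arm.grab_frame("side"); im2=arm.grab_frame("scene"); st()
f=lambda c:cv2.resize(c,(400,300),interpolation=cv2.INTER_CUBIC)
cv2.imwrite("pics/end.png",np.hstack([f(im[105:195,190:310]),f(im2[135:225,125:245])]))
E
```

```text
t 14.35 tcp [ 0.6097 -0.2451  0.362 ] gp [ 0.5843 -0.2525  0.2171] z [-0.172 -0.05  -0.984] yang 0.269 F [-4.1 -1.7 -1.2] w 0.0118 ff 49.4
t 14.45 tcp [ 0.6097 -0.2451  0.362 ] gp [ 0.5843 -0.2525  0.2171] z [-0.172 -0.05  -0.984] yang 0.269 F [-4.  -3.7 -0.8] w 0.0117 ff 49.4
```

View pics/end.png

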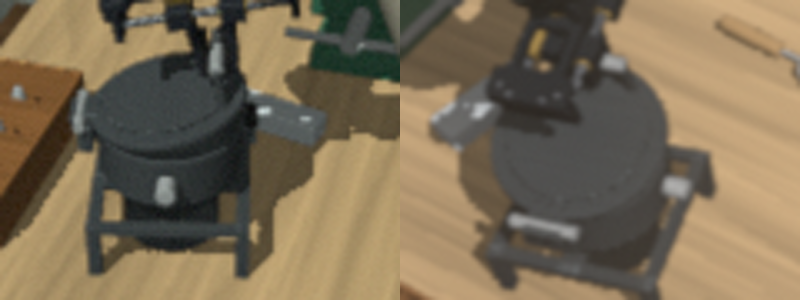

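The side crop shows the lid tilted up at the front around (240,90), with the bar held in the fingers at (215,60). The bar has risen 25.6 mm, which is about 0.18 rad, and the lid is still. I'll hand the job in.

```bash
python3 -c "
from cell import arm
print(arm.close_job())"
```

```text
the job is handed in; nothing more can be done
None
```

I pulled the bleed valve knob fully out and pushed it back home, then broke the lid free; it was held still by its bar at about 0.18 rad (3 cm open at the front) when I handed the job in at about 14.5 s, with no verdict returned.

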